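# Weigh two mass-balance weights and press the heavier into its seat

## Task

Stand the two look-alike brass weights on opposite pans of the balance, let go of both and let it tip to show which is heavier. Then stand the heavier one in the round seat on the green frame and press it down firmly, with about 20 newtons for a moment and never more than 30, until the stiff pad under it is fully home; leave the lighter one standing on its pan. Never load the balance with more than 25 newtons, and leave the cup, can and screwdriver alone.

Things in the scene. Friction and masses are not known exactly. Their poses are not given: they have to be found in the camera images.
- weight_a: One of two look-alike mass-balance weights: a brass puck 44 mm across and 34 mm high (foot edge bevelled 4 mm) with a dark steel grip stem on top, 18 mm across, from 34 to 70 mm above the foot. Stands upright on the table. One weighs 0.40 to 0.48 kg, the other 0.24 to 0.32 kg, by a slug shut inside (a play of under 1 mm); which is which changes from time to time and cannot be seen. Origin: centre of its foot; z up along the stem.
- weight_b: The other weight, same look, sizes and origin as weight_a.
- balance: Equal-arm balance, blue base plate 100 x 330 x 16 mm, fixed to the table, with two level pans and a small white dial plate in the middle (70 mm wide, top edge 108 mm above the table). Origin: under the middle of the base, on the table; y points to the left pan. Up to about 0.3 rad turned from the robot's axes.
- pan_left_top (a point): Centre of the flat upper face of the left (+y of the balance) steel pan, a rimless disc 90 mm across, 4 mm thick. It is 120 mm from the balance's middle, and 95 mm above the table with the beam level. The pan stays level and moves straight up and down, 13 mm either way, against its stops. The pans yield slowly (damped): about 1 to 2 s to swing over under a difference in load.
- pan_right_top (a point): The same point of the right (-y of the balance) pan; it rises as the other sinks.
- beam (a joint): Beam angle in rad: 0 level (as with both pans empty), positive when the left pan is down, negative when the right pan is down; stops at about 0.11 either way. A red needle in front of the dial plate shows it: its upper end leans towards the lower pan.
- frame: Green primed aircraft access frame, about 280 x 250 x 38 mm, fixed to the table, with the weight seat on a bracket at its left side. Origin: on the table straight under the middle of the seat. The frame's ribs extend from it to the right (-y).
- seat_mouth (a point): Centre of the upper rim of the seat, 38 mm above the table: an upright aluminium ring, 64 mm outside, 48 mm bore (2 mm play round a weight), with a red pad as its floor.
- pad (a joint): How far the red pad in the seat has been pushed down, m: 0 raised, 0.008 fully home on its solid stop. It starts between 0 and 0.002. How deep the pad sits is not known: it is packed differently on each frame, so that its raised face lies 6 to 18 mm below the rim, and its stop 8 mm lower; the stop must be felt. It slides stiffly: it carries a weight without moving, takes 7 N in all (the weight included) to go down, does not spring back.
- cup: Bystander: clear plastic cup 90 mm across, 60 mm high, with copper fasteners. Origin: centre of its underside.
- can: Bystander: brass-coloured can 64 mm across, 100 mm high. Origin: centre of its underside.
- driver: Bystander: screwdriver lying on the table. Origin: under its middle, x along the blade.

How it is judged:
On the way, in this order (a step that is already met when the one before it is completed fails the run):
1. both weights stand on opposite pans (within 25 mm of the middle), let go, and the beam has come to rest tipped by more than 0.06 rad ((((horizontal distance between weight_a and pan_left_top below 0.025 m and z of weight_a in the frame of pan_left_top between -0.004 and 0.004 m and angle between weight_a's own z axis and vertical below 0.1 rad) and (horizontal distance between weight_b and pan_right_top below 0.025 m and z of weight_b in the frame of pan_right_top between -0.004 and 0.004 m and angle between weight_b's own z axis and vertical below 0.1 rad)) or ((horizontal distance between weight_a and pan_right_top below 0.025 m and z of weight_a in the frame of pan_right_top between -0.004 and 0.004 m and angle between weight_a's own z axis and vertical below 0.1 rad) and (horizontal distance between weight_b and pan_left_top below 0.025 m and z of weight_b in the frame of pan_left_top between -0.004 and 0.004 m and angle between weight_b's own z axis and vertical below 0.1 rad))) and (value of joint beam above 0.06 rad or value of joint beam below -0.06 rad) and contact force between each of the arm, the fingers and weight_a below 0.1 N and contact force between each of the arm, the fingers and weight_b below 0.1 N and velocity of joint beam between -0.05 and 0.05 rad/s), for 0.3 s.
2. a weight stands in the seat and is pressed on the pad, fully down, with more than 12 N (((value of joint pad above 0.0065 m and horizontal distance between weight_a and seat_mouth below 0.005 m and angle between weight_a's own z axis and vertical below 0.1 rad and z of weight_a in the frame of seat_mouth below -0.012 m and contact force between weight_a and frame above 12 N) or (value of joint pad above 0.0065 m and horizontal distance between weight_b and seat_mouth below 0.005 m and angle between weight_b's own z axis and vertical below 0.1 rad and z of weight_b in the frame of seat_mouth below -0.012 m and contact force between weight_b and frame above 12 N))), for 0.2 s.
At the end, for the whole second after the job is handed in: The heavier weight (bearing on the seat with over 3.4 N) stands upright in it, within 5 mm of its middle, foot 12 mm or more below the rim, pad pushed down 6.5 mm or more of its 8; the lighter stands upright on a pan, within 25 mm of its middle; both at rest (((value of joint pad above 0.0065 m and horizontal distance between weight_a and seat_mouth below 0.005 m and angle between weight_a's own z axis and vertical below 0.1 rad and z of weight_a in the frame of seat_mouth below -0.012 m and contact force between weight_a and frame above 3.4 N and ((horizontal distance between weight_b and pan_left_top below 0.025 m and z of weight_b in the frame of pan_left_top between -0.004 and 0.004 m and angle between weight_b's own z axis and vertical below 0.1 rad) or (horizontal distance between weight_b and pan_right_top below 0.025 m and z of weight_b in the frame of pan_right_top between -0.004 and 0.004 m and angle between weight_b's own z axis and vertical below 0.1 rad))) or (value of joint pad above 0.0065 m and horizontal distance between weight_b and seat_mouth below 0.005 m and angle between weight_b's own z axis and vertical below 0.1 rad and z of weight_b in the frame of seat_mouth below -0.012 m and contact force between weight_b and frame above 3.4 N and ((horizontal distance between weight_a and pan_left_top below 0.025 m and z of weight_a in the frame of pan_left_top between -0.004 and 0.004 m and angle between weight_a's own z axis and vertical below 0.1 rad) or (horizontal distance between weight_a and pan_right_top below 0.025 m and z of weight_a in the frame of pan_right_top between -0.004 and 0.004 m and angle between weight_a's own z axis and vertical below 0.1 rad)))) and linear speed of each of weight_a, weight_b below 0.01 m/s); the robot touches nothing.
It fails at once if the frame or its seat is pressed with more than 30 N (contact force between frame and anything else above 30 N).
It fails at once if the balance is loaded or pressed with more than 25 N (contact force between balance and anything else above 25 N).
It fails at once if the cup is moved by more than 30 mm (distance of cup from where it was at the start of the episode above 0.03 m).
It fails at once if the can is moved by more than 30 mm (distance of can from where it was at the start of the episode above 0.03 m).
It fails at once if the driver is moved by more than 30 mm (distance of driver from where it was at the start of the episode above 0.03 m).
It also fails if it takes over 67 s, if anything falls off the work surface, if the arm or the gripper's body presses on something with over 40 N, if the wrist force passes 120 N, or if a joint passes its speed limit or range.

## Robot

A 6-joint arm with a two-finger parallel gripper is mounted at the origin on the work surface. World frame = base frame: x ahead of the robot, y to its left, z up, the work surface at z = 0. Lengths are in m, angles in rad, forces in N, time in s.
With the tool pointing down it reaches from about 0.25 to 0.725 m from the base axis. Payload 4 kg.
Tool frame: the origin (TCP) lies on the centre line of the jaws, within the pads' length; the fingertips stand 22 mm ahead of it and the grasp point (between the pads) lies 3 mm ahead of it; z points along the fingers, y is the line along which they close (so a half turn about z gives the same grasp; the last joint's range is limited). The gripper opens to 85 mm and grips with 20 to 120 N. Pads are 22 mm wide; open, the fingers measure 114 mm over their backs; the gripper's body (76 mm by 85 mm) begins 54 mm behind the grasp point. The pads swing forward as they close: fully open they stand 13 mm farther back than shut.
Start: joints at [1.189, 0.241, 0.005, 1.335, 0, 1.571], TCP at [0.186, 0.464, 0.253] pointing down, gripper open.
Joint ranges: [-2.72, 2.72], [-1.05, 1.87], [-1.09, 1.28], [-1.99, 2.15], [-1.42, 1.44], [-3.14, 3.14]. Speed limits (rad/s): [2.79, 2.79, 3.14, 3.14, 3.14, 3.14].

## Interface

Orientations are given as a unit quaternion [x, y, z, w].
In Python, from workcell import bot gives the robot as it stands.
- The arm moves only by the shell command python3 -m inch 'ROWS'. ROWS is JSON, one flat list of numbers, 7 for each row, row after row: the shift along the world's x, y, z in mm, then the turn, a rotation vector about the world's x, y, z in rad, then the opening in per cent of the stroke, from 0 (shut) to 100 (fully open). A call has 1 to 8 rows; each row is the pose to reach, as a shift and turn from the pose commanded when the call began; what a row does not reach only later rows make up. A row lasts 1/12 s, in which the tool goes at most 41.7 mm and 7.16 degrees, less where a joint would pass 70% of its speed; a pose out of reach is approached as far as the arm can. A call with a gripper value outside its range is refused whole. The fingers move at their own pace and stop on an object; the grip force is fixed at half the most. Time passes only in rows, so rows that repeat a pose let the fingers close. It gives the time, the measured TCP pose, the force, the opening and the grip force at its end, in the units of the state.
- bot.get_obs(): the state, without advancing time (a new reading comes with each control period).
- bot.camera(name): name is "scene" or "side" or "wrist"; returns the picture (400x640x3 uint8, blue, green, red); there is no depth.
- bot.camera_info(name): a dict with "intrinsics" (3x3 intrinsics, pixels), "camera_from_world" (4x4, takes a point from world to camera coordinates); the wrist camera has in their place "hand_eye" (4x4, takes a point from camera to tool coordinates, whose origin is the TCP and whose axes are the flange's). Camera axes: x right, y down, z forward; pixel columns grow to the right and rows downward; lengths in m; the calibration is good to about 2 mm. A picture is of the moment at which its call begins: read the wrist's pose just before it. camera_info takes no time and is no camera call.
- bot.job_done(): hands the job in; it is judged then, once.
Trained networks look in the newest picture that a camera, given by its name, has taken for a name from the list of things; names that differ only in an ending like _2 or _b are one class to them, and where a whole thing is asked for, a point or a joint stands for the part that bears it (a point fixed in the world has none). Each returns a list of dicts, best first, with "confidence" (0 to 1); they miss things now and then, are a little off and sometimes report something else, mostly with a low value. They report only what shows in the picture. A call takes as long as a camera call.
- bot.silhouettes(camera, target): "mask" (400x640 bool, what is visible of it) and "uv" ([column, row] in pixels, amid what is visible of it).
- bot.spot_point(camera, target): "uv" ([column, row] in pixels: a listed point, or the origin of a listed thing).
The state is a dict: "clock": time; "joint_pos": joint angles; "joint_vel": joint speeds; "tau": joint torques, N m; "eef_pos": TCP position; "tool_rot": TCP orientation; "ft_force": force on the tool from outside, world axes, zero at the start; "ft_torque": the same for the moment, N m; "grip_width": finger opening in m; "grasp_force": force on a finger pad.
Only numpy, scipy, OpenCV 4.12 (cv2) and the standard library are available. Lean on these libraries where they do the work, as an engineer would, in place of code of your own. Each camera call takes 0.05 s, during which the arm holds its last target. There are 200 camera calls.

## Working session

There is one attempt and no reset: what is moved stays moved. The work goes in short steps, Python scripts to look and compute and a shell command to move; the robot and the scene stay as the last step left them, time stands still between calls to the robot, and variables do not carry over. Pictures are saved under pics/ and viewed, at most 10 in all, crops included, and the job is handed in when it is done.

```bash
mkdir -p pics; ls
cat > h.py <<'E'
import numpy as np, cv2
from workcell import bot
def ray(cam,uv):
    i=bot.camera_info(cam);K=np.array(i["intrinsics"]);T=np.array(i["camera_from_world"])
    R,t=T[:3,:3],T[:3,3]
    d=R.T@np.linalg.solve(K,[uv[0],uv[1],1]);return -R.T@t,d
def onz(cam,uv,z):
    o,d=ray(cam,uv);return o+d*(z-o[2])/d[2]
def tri(r1,r2):
    (a,d),(b,e)=r1,r2
    s=np.linalg.lstsq(np.c_[d,-e],b-a,rcond=None)[0]
    p,q=a+d*s[0],b+e*s[1];return (p+q)/2,np.linalg.norm(p-q)
def proj(cam,p):
    i=bot.camera_info(cam);K=np.array(i["intrinsics"]);T=np.array(i["camera_from_world"])
    q=K@(T[:3,:3]@p+T[:3,3]);return q[:2]/q[2]
E
python3 - <<'E'
from h import *
print(bot.get_obs())
for c in("scene","side"):
    cv2.imwrite(f"pics/{c}0.png",bot.camera(c))
    for t in("weight_a","pan_left_top","pan_right_top","seat_mouth","balance","frame","can","cup","driver"):
        for r in bot.spot_point(c,t)[:3]:
            z={"pan_left_top":.095,"pan_right_top":.095,"seat_mouth":.038}.get(t,0)
            print(c,t,np.round(r["uv"],1),round(r["confidence"],2),onz(c,r["uv"],z).round(3))
E
```

```text
pics
{'clock': 0.0, 'joint_pos': array([ 1.18899721e+00,  2.41457161e-01,  3.71957567e-03,  1.33518712e+00,
       -6.74445220e-06,  1.57081917e+00]), 'joint_vel': array([ 0.00037692,  0.00066745, -0.00039617, -0.00124464, -0.00091315,
       -0.00078027]), 'tau': array([ 1.05778832e-03, -3.72315896e+01,  2.52408278e+01,  1.67654618e-02,
        1.56354649e-04, -1.36198389e-05]), 'eef_pos': array([0.18607981, 0.46345604, 0.25238906]), 'tool_rot': array([ 1.89753289e-01,  9.81831226e-01, -1.04549935e-03, -1.98598709e-04]), 'ft_force': array([-0.40344228, -0.11727155,  0.42200097]), 'ft_torque': array([-0.07097547, -0.01355654,  0.00036623]), 'grasp_force': 0.0, 'grip_width': 0.08537967544824758}
scene weight_a [250.6 198. ] 0.71 [ 0.433 -0.13   0.   ]
scene weight_a [329.  184.3] 0.56 [0.429 0.094 0.   ]
scene pan_left_top [359.5 207. ] 0.85 [0.607 0.127 0.095]
scene pan_right_top [270.3 238.6] 0.94 [ 0.655 -0.105  0.095]
scene seat_mouth [194.5 236.5] 0.74 [ 0.564 -0.286  0.038]
scene frame [198.1 241. ] 0.77 [ 0.55  -0.282  0.   ]
scene can [434.1 256.3] 0.88 [0.728 0.294 0.   ]
scene can [359.1 207.1] 0.68 [0.53  0.154 0.   ]
scene cup [447.2 194.9] 0.91 [0.54  0.405 0.   ]
scene driver [418.6 154.6] 0.53 [0.369 0.383 0.   ]
side weight_a [288.7 271.9] 0.84 [ 0.442 -0.108  0.   ]
side weight_a [263.3 217.2] 0.82 [0.425 0.1   0.   ]
side pan_left_top [329. 173.] 0.91 [0.607 0.106 0.095]
side pan_right_top [383.5 219.2] 0.83 [ 0.66  -0.11   0.095]
side seat_mouth [370.6 309.5] 0.61 [ 0.558 -0.283  0.038]
side balance [348.5 224.1] 0.79 [0.625 0.004 0.   ]
side frame [367.4 324.3] 0.6 [ 0.553 -0.287  0.   ]
side can [348.9 165. ] 0.6 [0.729 0.272 0.   ]
side cup [282.5 155.2] 0.62 [0.546 0.399 0.   ]
side cup [327.6 171. ] 0.54 [0.655 0.26  0.   ]
side driver [224.3 166.8] 0.49 [0.357 0.387 0.   ]
```

View pics/scene0.png

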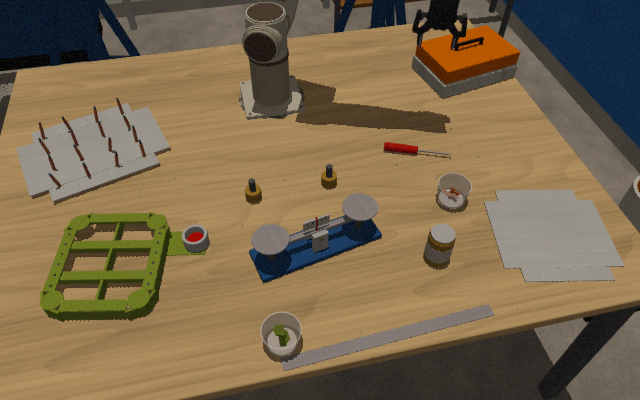

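View pics/side0.png

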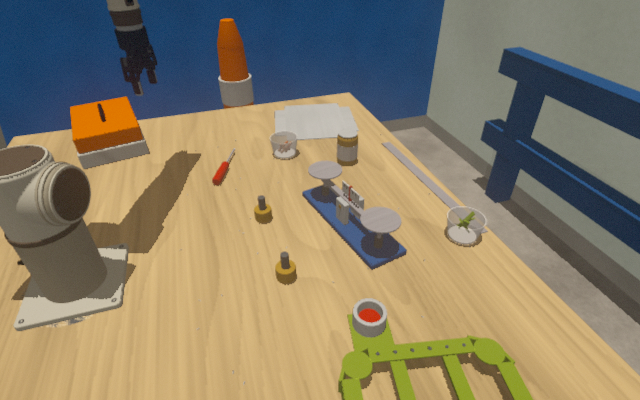

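The scene view shows the weights at (252,192) and (329,177), the pans at (270,238) and (360,207), and the seat at (195,238). The side view agrees. I'll move over the left weight next.

```bash
python3 -m inch '[230,-340,-10,0,0,0,100, 230,-340,-10,0,0,0,100, 230,-340,-10,0,0,0,100, 230,-340,-10,0,0,0,100, 230,-340,-10,0,0,0,100, 230,-340,-10,0,0,0,100, 230,-340,-10,0,0,0,100, 230,-340,-10,0,0,0,100]'
python3 -m inch '[45,-65,0,0,0,0,100, 45,-65,0,0,0,0,100, 45,-65,0,0,0,0,100,45,-65,0,0,0,0,100,45,-65,0,0,0,0,100]'
cat >> h.py <<'E'
from scipy.spatial.transform import Rotation as Ro
def wray(o,uv):
    i=bot.camera_info("wrist");K=np.array(i["intrinsics"]);H=np.array(i["hand_eye"])
    R=Ro.from_quat(o["tool_rot"]).as_matrix();d=R@H[:3,:3]@np.linalg.solve(K,[uv[0],uv[1],1])
    return o["eef_pos"]+R@H[:3,3],d
def won(o,uv,z):
    a,d=wray(o,uv);return a+d*(z-a[2])/d[2]
E
python3 - <<'E'
from h import *
o=bot.get_obs();print(o["clock"],o["eef_pos"],o["tool_rot"],o["joint_pos"])
print(bot.camera_info("wrist"))
cv2.imwrite("pics/w1.png",bot.camera("wrist"))
for t,z in(("weight_a",0),("pan_left_top",.095),("pan_right_top",.095),("seat_mouth",.038)):
    for r in bot.spot_point("wrist",t)[:3]: print(t,np.round(r["uv"],1),round(r["confidence"],2),won(o,r["uv"],z).round(4))
for r in bot.silhouettes("wrist","weight_a")[:2]: print(r["uv"],r["confidence"],r["mask"].sum())
E
```

```text
clock: 1.67
eef_pos: [0.3737, 0.1862, 0.2455]
tool_rot: [0.19, 0.982, 0.0, 0.0]
ft_force: [1.2, 1.3, 0.3]
grip_width: 0.0854
grasp_force: 0.0
clock: 2.08
eef_pos: [0.4178, 0.123, 0.2451]
tool_rot: [0.19, 0.982, 0.0, -0.0]
ft_force: [-1.1, 0.2, -0.3]
grip_width: 0.0855
grasp_force: 0.0
2.0833 [0.4177663 0.1229534 0.2450923] [ 1.90188964e-01  9.81747431e-01  1.12133325e-04 -3.55948919e-04] [ 2.85889641e-01  1.17620735e-01 -1.67992442e-01  1.28571249e+00
  5.26206248e-04  6.68598770e-01]
{'intrinsics': array([[289.69996613,   0.        , 324.96197176],
       [  0.        , 289.69996613, 197.41696981],
       [  0.        ,   0.        ,   1.        ]]), 'hand_eye': array([[-3.50861717e-04, -9.51990540e-01, -3.06127243e-01,
         7.88990017e-02],
       [ 9.99999854e-01, -2.08193717e-04, -4.98692033e-04,
        -1.78112088e-04],
       [ 4.11016329e-04, -3.06127374e-01,  9.51990474e-01,
        -1.20386531e-01],
       [ 0.00000000e+00,  0.00000000e+00,  0.00000000e+00,
         1.00000000e+00]])}
weight_a [305.8 180.1] 0.94 [0.422 0.094 0.   ]
weight_a [166.3 242.5] 0.63 [ 0.4318 -0.1217  0.    ]
weight_a [311.6 323.2] 0.55 [0.6342 0.0132 0.    ]
pan_left_top [391.3 329.6] 0.73 [0.6014 0.1308 0.095 ]
[153.8, 252.9] 0.95 1487
[303.9, 182.8] 0.86 1166
```

View pics/w1.png

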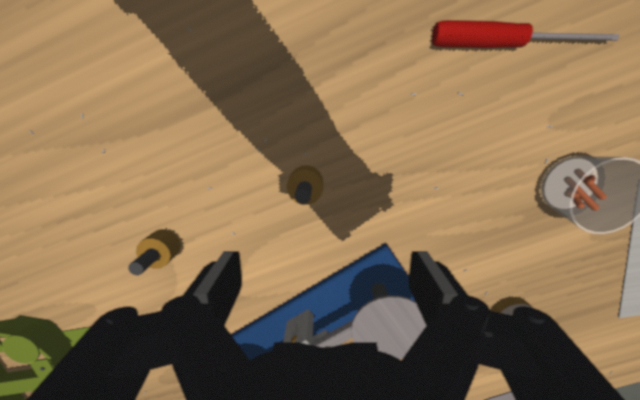

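The wrist view shows weight 1 at (305,185), its stem at (303,193), and weight 2 at (153,252). I'll descend on weight 1.

```bash
python3 -m inch '[4,-28,-60,0,0,0,100, 4,-28,-60,0,0,0,100, 4,-28,-60,0,0,0,100, 4,-28,-60,0,0,0,100]'
python3 - <<'E'
from h import *
o=bot.get_obs()
im=bot.camera("wrist");cv2.imwrite("pics/w2.png",im)
for r in bot.spot_point("wrist","weight_a")[:3]: print(np.round(r["uv"],1),round(r["confidence"],2),won(o,r["uv"],0).round(4))
print(o["eef_pos"])
for r in bot.silhouettes("wrist","weight_a")[:2]:
    m=r["mask"];print(r["uv"],r["confidence"],m.sum());g=cv2.cvtColor(im,cv2.COLOR_BGR2GRAY);s=cv2.cvtColor(im,cv2.COLOR_BGR2HSV)[...,1]
    v,u=np.where(m);print(u.min(),u.max(),v.min(),v.max())
    d=m&(s<90)
    v,u=np.where(d)
    if len(u): print("stem px",len(u),u.min(),u.max(),v.min(),v.max(),won(o,[u.mean(),v.mean()],.06))
E
```

```text
clock: 2.72
eef_pos: [0.4209, 0.0952, 0.1846]
tool_rot: [0.19, 0.982, -0.0, -0.001]
ft_force: [-0.4, 0.8, 0.4]
grip_width: 0.0855
grasp_force: 0.0
[159.4 254.1] 0.81 [ 0.4304 -0.1199  0.    ]
[325.2 183.8] 0.67 [0.4237 0.0937 0.    ]
[325.8 347.3] 0.67 [0.6317 0.011  0.    ]
[0.42090708 0.0951923  0.18464931]
[143.6, 266.9] 0.75 2263
110 174 239 299
stem px 651 110 148 266 298 [ 0.42939023 -0.11618081  0.06      ]
[323.9, 186.3] 0.57 1728
302 346 164 212
stem px 464 316 335 185 212 [0.42159399 0.09473239 0.06      ]
```

```bash
python3 -m inch '[1,-1,-40,0,0,0,100, 1,-1,-80,0,0,0,100, 1,-1,-122,0,0,0,100, 1,-1,-122,0,0,0,0, 1,-1,-122,0,0,0,0, 1,-1,-122,0,0,0,0, 1,-1,-122,0,0,0,0, 1,-1,-122,0,0,0,0]'
```

```text
clock: 3.53
eef_pos: [0.4255, 0.0946, 0.066]
tool_rot: [0.19, 0.982, 0.001, 0.003]
ft_force: [-0.6, -0.5, -0.6]
grip_width: 0.0256
grasp_force: 0.0
```

```bash
python3 -m inch '[0,0,0,0,0,0,0, 0,0,0,0,0,0,0, 0,0,0,0,0,0,0]'
python3 - <<'E'
from h import *
for c in("scene","side"):
    bot.camera(c)
    for t,z in(("pan_left_top",.095),("pan_right_top",.095),("seat_mouth",.038)):
        for r in bot.spot_point(c,t)[:2]: print(c,t,np.round(r["uv"],1),round(r["confidence"],2),onz(c,r["uv"],z).round(4))
    for t,z in(("pan_left_top",.095),("pan_right_top",.095)):
        for r in bot.silhouettes(c,t)[:2]:
            m=r["mask"].astype(np.uint8);v,u=np.where(m)
            cs=max(cv2.findContours(m,0,1)[0],key=len)
            print(" sil",c,t,np.round(r["uv"]),round(r["confidence"],2),m.sum(),u.min(),u.max(),v.min(),v.max(), "ell",onz(c,cv2.fitEllipse(cs)[0],z).round(4))
E
```

```text
clock: 3.78
eef_pos: [0.425, 0.0942, 0.0656]
tool_rot: [0.19, 0.982, 0.001, 0.002]
ft_force: [-0.0, -0.8, 8.9]
grip_width: 0.0161
grasp_force: 58.3
scene pan_left_top [359.4 207.3] 0.88 [0.6075 0.1261 0.095 ]
scene pan_right_top [417.4 154.7] 0.73 [0.4602 0.3317 0.095 ]
scene pan_right_top [270.6 241.2] 0.67 [ 0.6631 -0.1059  0.095 ]
scene seat_mouth [192.8 234.2] 0.96 [ 0.556  -0.2893  0.038 ]
 sil scene pan_left_top [360. 206.] 0.85 757 342 377 194 220 ell [0.6063 0.1263 0.095 ]
 sil scene pan_right_top [268. 240.] 0.58 923 251 288 224 254 ell [ 0.6567 -0.1066  0.095 ]
side pan_left_top [328.1 169.6] 0.84 [0.6104 0.1226 0.095 ]
side pan_left_top [369.1 309.9] 0.67 [ 0.5339 -0.3234  0.095 ]
side pan_right_top [382.6 218.6] 0.67 [ 0.6591 -0.1073  0.095 ]
side pan_right_top [348.9 222.4] 0.39 [ 0.5845 -0.0963  0.095 ]
side seat_mouth [371.1 313.3] 0.96 [ 0.5555 -0.2917  0.038 ]
side seat_mouth [285.7 275. ] 0.58 [ 0.4273 -0.1499  0.038 ]
 sil side pan_left_top [326. 175.] 0.77 494 308 341 160 178 ell [0.6012 0.1273 0.095 ]
 sil side pan_right_top [380. 222.] 0.9 878 360 401 206 233 ell [ 0.6533 -0.1083  0.095 ]
```

```bash
python3 -m inch '[0,0,40,0,0,0,0, 0,0,80,0,0,0,0, 0,0,115,0,0,0,0, 0,0,130,0,0,0,0, 30,5,130,0,0,0,0, 60,10,130,0,0,0,0, 90,15,130,0,0,0,0, 120,20,130,0,0,0,0]'
python3 -m inch '[30,5,0,0,0,0,0, 60,10,0,0,0,0,0, 60,10,0,0,0,0,0, 60,10,0,0,0,0,0, 60,10,0,0,0,0,0]'
python3 - <<'E'
from h import *
o=bot.get_obs();print(o["eef_pos"],o["ft_force"])
cv2.imwrite("pics/w3.png",np.vstack([bot.camera("wrist"),bot.camera("side")])[::1,::1])
i=cv2.imread("pics/w3.png");cv2.imwrite("pics/w3.png",cv2.resize(i,None,fx=.75,fy=.75))
E
```

```text
clock: 5.05
eef_pos: [0.5441, 0.1141, 0.1943]
tool_rot: [0.19, 0.982, 0.0, 0.001]
ft_force: [0.6, -1.0, -1.4]
grip_width: 0.0161
grasp_force: 59.5
clock: 5.47
eef_pos: [0.6022, 0.1238, 0.1928]
tool_rot: [0.19, 0.982, -0.0, -0.001]
ft_force: [0.0, -0.8, -2.5]
grip_width: 0.0159
grasp_force: 59.1
[0.60218171 0.12375166 0.1927838 ] [ 0.02438511 -0.84689417 -2.5228911 ]
```

View pics/w3.png

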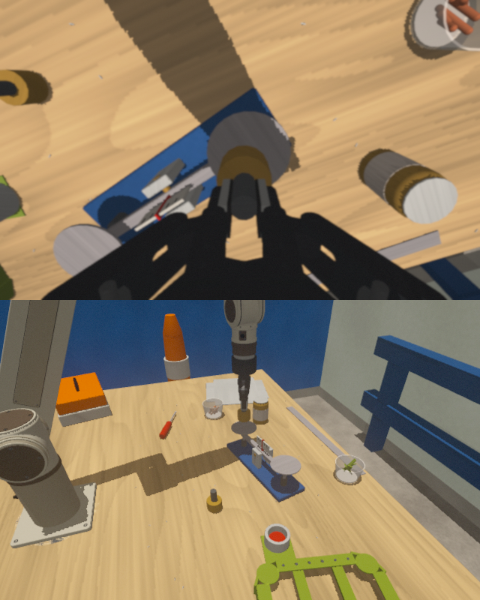

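The wrist view shows the weight upright over the left pan, and the side view confirms it.

```bash
python3 -m inch '[4,1,-15,0,0,0,0, 4,1,-25,0,0,0,0, 4,1,-29,0,0,0,0, 4,1,-31,0,0,0,0, 4,1,-31,0,0,0,0, 4,1,-31,0,0,0,0]'
```

```text
clock: 6.07
eef_pos: [0.6069, 0.125, 0.1626]
tool_rot: [0.19, 0.982, 0.0, 0.0]
ft_force: [-0.5, -0.2, -3.5]
grip_width: 0.0159
grasp_force: 59.0
```

```bash
python3 -m inch '[0,0,-1,0,0,0,0, 0,0,-2,0,0,0,0, 0,0,-3,0,0,0,0, 0,0,-3,0,0,0,0]'
```

```text
clock: 6.4
eef_pos: [0.6071, 0.125, 0.1592]
tool_rot: [0.19, 0.982, 0.0, 0.0]
ft_force: [-0.2, 0.7, -2.5]
grip_width: 0.0161
grasp_force: 59.0
```

```bash
for i in 1 2 3; do echo; done; python3 -m inch '[0,0,-2,0,0,0,0, 0,0,-3,0,0,0,0, 0,0,-3,0,0,0,0]'
python3 - <<'E'
from h import *
im=bot.camera("side");im2=bot.camera("scene")
a,b=cv2.resize(im[110:230,260:430],None,fx=4,fy=4,interpolation=2),None
u=proj("scene",np.array([.607,.125,.1])).astype(int);print(u)
b=cv2.resize(im2[u[1]-60:u[1]+60,u[0]-100:u[0]+70],None,fx=4,fy=4,interpolation=2)
cv2.imwrite("pics/c4.png",cv2.resize(np.vstack([a,b]),None,fx=.62,fy=.62))
E
```

```text
clock: 6.65
eef_pos: [0.6069, 0.125, 0.1558]
tool_rot: [0.19, 0.982, -0.0, -0.0]
ft_force: [0.3, -0.2, -3.1]
grip_width: 0.0162
grasp_force: 59.0
[359 205]
```

View pics/c4.png

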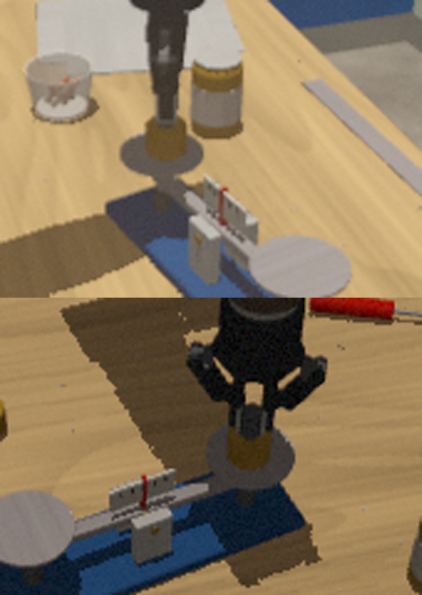

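The needle is still upright and the weight is centred at or just above the pan. I'll keep lowering in small steps.

```bash
for k in 1; do python3 -m inch '[0,0,-1,0,0,0,0, 0,0,-2,0,0,0,0, 0,0,-2,0,0,0,0]'; done;  python3 -m inch '[0,0,-1,0,0,0,0, 0,0,-2,0,0,0,0,0,0,-2,0,0,0,0]'
```

```text
clock: 7.0
eef_pos: [0.6069, 0.125, 0.1539]
tool_rot: [0.19, 0.982, -0.0, -0.0]
ft_force: [0.2, -1.2, -2.6]
grip_width: 0.016
grasp_force: 59.0
clock: 7.25
eef_pos: [0.6069, 0.125, 0.1519]
tool_rot: [0.19, 0.982, -0.0, -0.0]
ft_force: [-0.4, -0.2, -3.0]
grip_width: 0.0161
grasp_force: 59.0
```

```bash
cat >> h.py <<'E'
def needle(im,cam):
    # red needle pixels near dial
    u=proj(cam,np.array([.631,.009,.095])).astype(int)
    c=im[u[1]-14:u[1]+22,u[0]-25:u[0]+25];h=cv2.cvtColor(c,cv2.COLOR_BGR2HSV)
    m=((h[...,0]<8)|(h[...,0]>172))&(h[...,1]>120)&(h[...,2]>70)
    v,x=np.where(m)
    if len(x)<5: return len(x)
    p=np.polyfit(v,x,1);return len(x),np.round(p[0],3),u+[-25+x.mean(),-14+v.mean()]
def pans(cam,im,z=.095):
    for t in("pan_left_top","pan_right_top"):
        for r in bot.silhouettes(cam,t)[:1]:
            v,u=np.where(r["mask"]);print(cam,t,round(r["confidence"],2),u.min(),u.max(),v.min(),v.max())
E
python3 - <<'E'
from h import *
for c in("scene","side"):
    im0=cv2.imread(f"pics/{c}0.png");im=bot.camera(c)
    print(needle(im0,c),needle(im,c));pans(c,im)
o=bot.get_obs();im=bot.camera("wrist");cv2.imwrite("pics/w5.png",im)
print(o["eef_pos"])
E
```

```text
(15, np.float64(0.038), array([316.46666667, 222.73333333])) (16, np.float64(-0.117), array([317.25  , 222.9375]))
scene pan_left_top 0.63 342 376 199 223
scene pan_right_top 0.73 251 288 222 251
(16, np.float64(-0.015), array([349.1875, 192.75  ])) (20, np.float64(0.019), array([348.85, 193.85]))
side pan_left_top 0.9 308 342 165 183
side pan_right_top 0.92 360 400 203 235
[0.60704164 0.12498322 0.15220426]
```

View pics/w5.png

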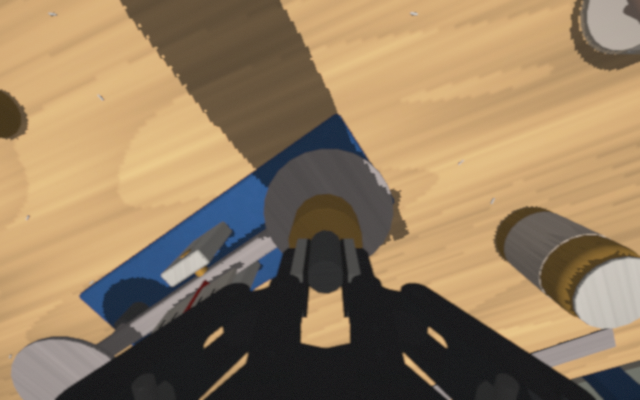

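The pan and needle have already followed the weight down, so it is in contact. I'll release it and rise.

```bash
python3 -m inch '[0,0,0,0,0,0,100, 0,0,0,0,0,0,100, 0,0,0,0,0,0,100, 0,0,0,0,0,0,100, 0,0,0,0,0,0,100,0,0,0,0,0,0,100, 0,0,30,0,0,0,100, 0,0,60,0,0,0,100]'
python3 -m inch '[-20,-30,20,0,0,0,100, -50,-65,20,0,0,0,100, -80,-100,20,0,0,0,100, -110,-135,0,0,0,0,100,-140,-170,0,0,0,0,100,-178,-243,-20,0,0,0,100,-178,-243,-20,0,0,0,100,-178,-243,-20,0,0,0,100]'
python3 -m inch '[0,0,0,0,0,0,100, 0,0,0,0,0,0,100]'
python3 - <<'E'
from h import *
for c in("scene","side"):
    im=bot.camera(c)
    print(needle(im,c));pans(c,im)
    for r in bot.spot_point(c,"weight_a")[:2]: print(c,r["uv"],round(r["confidence"],2),onz(c,r["uv"],0).round(4),onz(c,r["uv"],.082).round(4))
o=bot.get_obs();im=bot.camera("wrist");cv2.imwrite("pics/w6.png",im)
print(o["eef_pos"],o["ft_force"])
for r in bot.spot_point("wrist","weight_a")[:3]: print(np.round(r["uv"],1),round(r["confidence"],2),won(o,r["uv"],0).round(4))
for r in bot.silhouettes("wrist","weight_a")[:2]:
    m=r["mask"];s=cv2.cvtColor(im,cv2.COLOR_BGR2HSV)[...,1]
    v,u=np.where(m&(s<90))
    if len(u): print("stem px",len(u),u.min(),u.max(),v.min(),v.max(),won(o,[u.mean(),v.mean()],.06))
E
```

```text
clock: 8.27
eef_pos: [0.6053, 0.1246, 0.2104]
tool_rot: [0.19, 0.982, -0.001, -0.003]
ft_force: [0.8, 0.6, 0.8]
grip_width: 0.0853
grasp_force: 0.0
clock: 8.93
eef_pos: [0.426, -0.1204, 0.1916]
tool_rot: [0.191, 0.982, -0.001, -0.001]
ft_force: [0.2, -0.3, 0.5]
grip_width: 0.0853
grasp_force: 0.0
clock: 9.1
eef_pos: [0.4286, -0.1188, 0.1924]
tool_rot: [0.191, 0.982, 0.0, 0.0]
ft_force: [0.6, 0.4, 0.9]
grip_width: 0.0854
grasp_force: 0.0
(14, np.float64(-0.14), array([317.85714286, 221.64285714]))
scene pan_left_top 0.64 342 377 199 224
scene pan_right_top 0.85 251 288 221 252
scene [357.4, 211.3] 0.72 [0.543  0.1451 0.    ] [0.6085 0.1215 0.082 ]
scene [251.9, 196.6] 0.59 [ 0.4282 -0.1258  0.    ] [ 0.5025 -0.1287  0.082 ]
(17, np.float64(0.1), array([348.47058824, 194.11764706]))
side pan_left_top 0.55 308 340 167 182
side pan_right_top 0.77 361 400 202 235
side [288.3, 275.0] 0.92 [ 0.4387 -0.1166  0.    ] [ 0.4251 -0.1921  0.082 ]
side [325.4, 173.0] 0.84 [0.6452 0.2515 0.    ] [0.605  0.1286 0.082 ]
[ 0.42954173 -0.11730746  0.19224665] [ 0.18422841  0.37561627 -0.42861008]
[321.1 182.4] 0.78 [ 0.4316 -0.1231  0.    ]
stem px 75 621 639 263 306 [0.63555203 0.13242855 0.06      ]
stem px 440 313 331 182 209 [ 0.42943228 -0.12054396  0.06      ]
```

```bash
python3 -m inch '[1,-4,-40,0,0,0,100, 1,-4,-80,0,0,0,100, 1,-4,-115,0,0,0,100, 1,-4,-128,0,0,0,100, 1,-4,-128,0,0,0,100, 1,-4,-128,0,0,0,0, 1,-4,-128,0,0,0,0, 1,-4,-128,0,0,0,0]'
python3 -m inch '[0,0,0,0,0,0,0, 0,0,0,0,0,0,0, 0,0,0,0,0,0,0,0,0,0,0,0,0,0,0,0,0,0,0,0,0]'
```

```text
clock: 10.32
eef_pos: [0.4316, -0.1225, 0.0658]
tool_rot: [0.19, 0.982, -0.0, 0.002]
ft_force: [-0.1, -0.3, 0.3]
grip_width: 0.0517
grasp_force: 0.0
clock: 10.73
eef_pos: [0.4309, -0.122, 0.0652]
tool_rot: [0.19, 0.982, 0.0, 0.001]
ft_force: [0.5, 1.1, 7.0]
grip_width: 0.0163
grasp_force: 58.4
```

```bash
python3 -m inch '[0,0,40,0,0,0,0, 0,0,80,0,0,0,0, 0,0,120,0,0,0,0, 0,0,145,0,0,0,0, 35,2,145,0,0,0,0, 70,4,145,0,0,0,0, 105,7,145,0,0,0,0, 140,9,145,0,0,0,0]'
python3 -m inch '[35,2,0,0,0,0,0, 65,4,0,0,0,0,0, 85,6,0,0,0,0,0, 85,6,0,0,0,0,0, 85,6,0,0,0,0,0, 85,6,0,0,0,0,0]'
```

```text
clock: 11.4
eef_pos: [0.5705, -0.1128, 0.2085]
tool_rot: [0.19, 0.982, -0.0, -0.001]
ft_force: [-0.3, -0.3, -3.3]
grip_width: 0.0161
grasp_force: 59.6
clock: 11.9
eef_pos: [0.6537, -0.107, 0.2074]
tool_rot: [0.19, 0.982, -0.0, -0.002]
ft_force: [-0.2, 0.1, -3.9]
grip_width: 0.0162
grasp_force: 59.7
```

```bash
python3 -m inch '[2,0,-15,0,0,0,0, 2,0,-27,0,0,0,0, 2,0,-33,0,0,0,0, 2,0,-35,0,0,0,0, 2,0,-37,0,0,0,0, 2,0,-38,0,0,0,0, 2,0,-38,0,0,0,0]'
python3 - <<'E'
from h import *
im=bot.camera("scene");print(needle(im,"scene"));pans("scene",im)
im=bot.camera("side");print(needle(im,"side"));pans("side",im)
E
```

```text
clock: 12.48
eef_pos: [0.657, -0.1072, 0.1723]
tool_rot: [0.19, 0.982, -0.0, 0.001]
ft_force: [-1.8, 0.2, -1.6]
grip_width: 0.0164
grasp_force: 60.1
(18, np.float64(-0.096), array([317.44444444, 223.11111111]))
scene pan_left_top 0.85 342 377 197 223
scene pan_right_top 0.59 251 289 224 251
(18, np.float64(0.036), array([348.5       , 193.05555556]))
side pan_left_top 0.9 308 342 165 182
side pan_right_top 0.75 360 401 203 237
```

```bash
python3 -m inch '[0,0,-2,0,0,0,0, 0,0,-2,0,0,0,100, 0,0,-2,0,0,0,100, 0,0,-2,0,0,0,100, 0,0,-2,0,0,0,100, 0,0,-2,0,0,0,100, 0,0,-2,0,0,0,100, 0,0,20,0,0,0,100]'
python3 -m inch '[0,0,40,0,0,0,100, -20,-30,40,0,0,0,100, -45,-65,40,0,0,0,100, -45,-65,40,0,0,0,100, -45,-65,40,0,0,0,100, -45,-65,40,0,0,0,100,-45,-65,40,0,0,0,100,-45,-65,40,0,0,0,100]'
python3 -m inch '[0,0,0,0,0,0,100,0,0,0,0,0,0,100,0,0,0,0,0,0,100,0,0,0,0,0,0,100,0,0,0,0,0,0,100,0,0,0,0,0,0,100]'
cat > look.py <<'E'
from h import *
for c in("scene","side"):
    im=bot.camera(c);print(needle(im,c));pans(c,im)
    for r in bot.spot_point(c,"weight_a")[:2]: print(c,np.round(r["uv"],1),round(r["confidence"],2),onz(c,r["uv"],.082).round(4),onz(c,r["uv"],.108).round(4))
    r=bot.spot_point(c,"seat_mouth")[0];print("seat",r["uv"],onz(c,r["uv"],.038))
E
python3 look.py
python3 - <<'E'
from h import *
o=bot.get_obs();im=bot.camera("wrist");cv2.imwrite("pics/w7.png",im);print(o["eef_pos"])
for t,z in(("seat_mouth",.038),("weight_a",.082),("pan_right_top",.082)):
    for r in bot.spot_point("wrist",t)[:2]: print(t,np.round(r["uv"],1),round(r["confidence"],2),won(o,r["uv"],z).round(4))
E
```

```text
clock: 13.45
eef_pos: [0.6545, -0.1065, 0.1864]
tool_rot: [0.19, 0.982, -0.0, -0.005]
ft_force: [0.3, -0.3, -1.4]
grip_width: 0.0856
grasp_force: 0.0
clock: 14.12
eef_pos: [0.6126, -0.171, 0.2308]
tool_rot: [0.189, 0.982, 0.0, -0.0]
ft_force: [-0.2, 0.0, -0.1]
grip_width: 0.0855
grasp_force: 0.0
clock: 14.62
eef_pos: [0.612, -0.1719, 0.2312]
tool_rot: [0.19, 0.982, 0.0, -0.0]
ft_force: [0.2, 0.2, 0.4]
grip_width: 0.0854
grasp_force: 0.0
(19, np.float64(0.196), array([315.10526316, 223.47368421]))
scene pan_left_top 0.66 342 378 192 219
scene pan_right_top 0.92 252 289 228 257
scene [269.6 243.4] 0.84 [ 0.6592 -0.1085  0.082 ] [ 0.6786 -0.11    0.108 ]
scene [450.3 199.1] 0.63 [0.6208 0.364  0.082 ] [0.6413 0.3501 0.108 ]
seat [194.1, 235.9] [ 0.56210819 -0.28652266  0.038     ]
(14, np.float64(-0.036), array([350.        , 194.07142857]))
side pan_left_top 0.91 308 341 158 185
side pan_right_top 0.73 360 399 212 237
side [325.1 165.1] 0.79 [0.6167 0.1669 0.082 ] [0.6034 0.1262 0.108 ]
side [383.9 220.8] 0.56 [ 0.6664 -0.101   0.082 ] [ 0.6507 -0.1292  0.108 ]
seat [369.6, 306.8] [ 0.55876868 -0.27717569  0.038     ]
[ 0.61199105 -0.1720566   0.23119957]
seat_mouth [211.2 164.9] 0.58 [ 0.5509 -0.2824  0.038 ]
weight_a [403.9 207.3] 0.88 [ 0.6577 -0.1067  0.082 ]
```

View pics/w7.png

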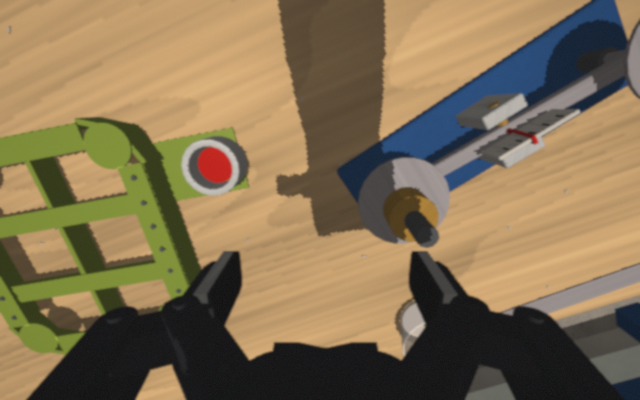

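The wrist view shows the right pan, carrying weight 2 at (410,215), has sunk, so weight 2 is heavier. I'll let the beam settle while I inspect the seat at (214,165).

```bash
python3 -m inch '[-30,-56,0,0,0,0,100, -57,-112,-30,0,0,0,100, -57,-112,-60,0,0,0,100, -57,-112,-60,0,0,0,100, -57,-112,-60,0,0,0,100, -57,-112,-60,0,0,0,100,-57,-112,-60,0,0,0,100,-57,-112,-60,0,0,0,100]'
python3 -m inch '[0,0,0,0,0,0,100,0,0,0,0,0,0,100,0,0,0,0,0,0,100,0,0,0,0,0,0,100]'
python3 - <<'E'
from h import *
o=bot.get_obs();im=bot.camera("wrist");cv2.imwrite("pics/w8.png",im);print(o["eef_pos"],o["tool_rot"])
for r in bot.spot_point("wrist","seat_mouth")[:2]: print(np.round(r["uv"],1),round(r["confidence"],2),won(o,r["uv"],.038).round(4))
h=cv2.cvtColor(im,cv2.COLOR_BGR2HSV)
m=((h[...,1]<70)&(h[...,2]>110)).astype(np.uint8)
for c in sorted(cv2.findContours(m,cv2.RETR_CCOMP,1)[0],key=len)[-4:]:
    if len(c)>20: e=cv2.fitEllipse(c);print("ell",len(c),np.round(e[0],1),np.round(e[1],1),won(o,e[0],.038).round(4))
E
python3 look.py
```

```text
clock: 15.98
eef_pos: [0.5565, -0.2834, 0.1728]
tool_rot: [0.189, 0.982, -0.0, 0.001]
ft_force: [0.0, -0.2, 0.4]
grip_width: 0.0855
grasp_force: 0.0
clock: 16.32
eef_pos: [0.5555, -0.2836, 0.1716]
tool_rot: [0.189, 0.982, -0.0, 0.0]
ft_force: [1.0, 0.5, -0.3]
grip_width: 0.0854
grasp_force: 0.0
[ 0.55546781 -0.28356076  0.17163771] [ 1.89264522e-01  9.81926066e-01 -9.24959649e-05  3.64104606e-04]
[321.  191.4] 0.92 [ 0.5513 -0.2861  0.038 ]
ell 34 [510.7 261.3] [ 1.4 16.8] [ 0.6882 -0.1388  0.038 ]
ell 68 [298.  175.8] [10.6 33. ] [ 0.53   -0.2998  0.038 ]
ell 112 [618.3 361.6] [18.4 56.2] [ 0.8613 -0.0505  0.038 ]
ell 424 [580.1 231.3] [ 83.9 130. ] [ 0.6804 -0.071   0.038 ]
(20, np.float64(0.173), array([315.  , 223.55]))
scene pan_left_top 0.8 342 378 192 219
scene pan_right_top 0.81 251 289 228 257
scene [356.3 204.4] 0.83 [0.5859 0.1249 0.082 ] [0.6073 0.1174 0.108 ]
scene [270.  241.5] 0.7 [ 0.6538 -0.1067  0.082 ] [ 0.6734 -0.1082  0.108 ]
seat [197.7, 233.5] [ 0.55643195 -0.27719606  0.038     ]
(15, np.float64(-0.067), array([350.13333333, 193.4       ]))
side pan_left_top 0.75 308 341 157 185
side pan_right_top 0.58 359 400 218 233
side [368.3 328. ] 0.54 [ 0.5229 -0.3476  0.082 ] [ 0.514  -0.3643  0.108 ]
side [327.2 165.6] 0.53 [0.6213 0.1626 0.082 ] [0.6078 0.1221 0.108 ]
seat [370.2, 311.2] [ 0.55580644 -0.28681611  0.038     ]
```

View pics/w8.png

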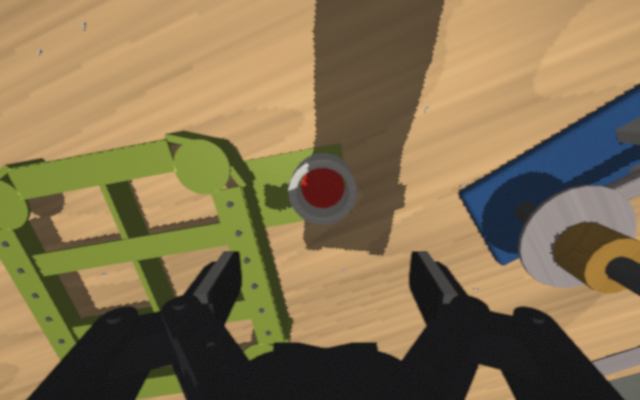

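```bash
cat > seat.py <<'E'
from h import *
import sys
from scipy.optimize import minimize
def wproj(o,P):
    i=bot.camera_info("wrist");K=np.array(i["intrinsics"]);H=np.array(i["hand_eye"])
    R=Ro.from_quat(o["tool_rot"]).as_matrix();Rc=R@H[:3,:3];t=o["eef_pos"]+R@H[:3,3]
    q=(P-t)@Rc@K.T;return q[:,:2]/q[:,2:]
def fit(o,im,guess,out=None):
    lab=cv2.GaussianBlur(cv2.cvtColor(im,cv2.COLOR_BGR2LAB),(3,3),0).astype(np.float32)
    th=np.linspace(0,2*np.pi,72,endpoint=False)
    def samp(c,r):
        p=wproj(o,np.c_[c[0]+r*np.cos(th),c[1]+r*np.sin(th),np.full(72,.038)]).astype(np.float32)
        return cv2.remap(lab,p[None,:,0],p[None,:,1],1)[0]
    # contrast just inside/outside of the outer rim and of the bore
    def cost(c): 
        a,b=samp(c,.0305),samp(c,.0345);d,e=samp(c,.0255),samp(c,.0215)
        return -(np.minimum(np.linalg.norm((a-b)[:,1:],axis=1),25).sum()+np.minimum(np.linalg.norm((d-e)[:,1:],axis=1),25).sum())
    g=np.array([[guess[0]+i,guess[1]+j] for i in np.arange(-.012,.0121,.001) for j in np.arange(-.012,.0121,.001)])
    c=np.array([cost(x) for x in g]);b=g[c.argmin()]
    b=minimize(cost,b,method="Nelder-Mead",options=dict(initial_simplex=[b,b+[.001,0],b+[0,.001]])).x
    if out:
        v=cv2.resize(im,None,fx=4,fy=4,interpolation=2);
        for r in(.024,.032):
            p=wproj(o,np.c_[b[0]+r*np.cos(th),b[1]+r*np.sin(th),np.full(72,.038)])*4+1.5
            cv2.polylines(v,[p.astype(np.int32)],True,(255,255,0),1)
        u=(wproj(o,np.array([[*b,.038]]))[0]*4).astype(int);cv2.imwrite(out,v[max(u[1]-250,0):u[1]+250,max(u[0]-250,0):u[0]+250])
    return b,cost(b)
if __name__=="__main__":
    o=bot.get_obs();im=bot.camera("wrist");print(o["eef_pos"],fit(o,im,(.5555,-.2845),sys.argv[1]))
E
python3 seat.py pics/s1.png
```

```text
[ 0.55497351 -0.28407344  0.17115988] (array([ 0.5517433 , -0.28521736]), np.float32(-1796.9004))
```

View pics/s1.png

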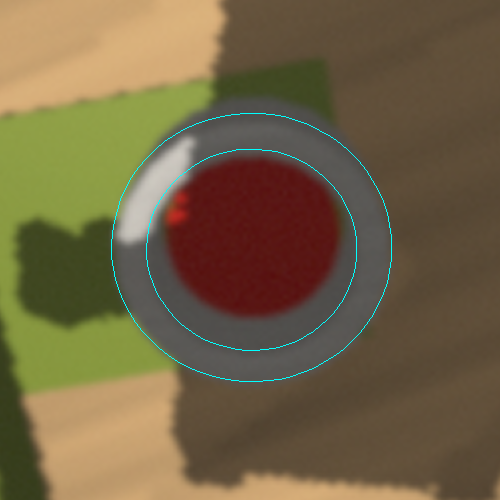

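The ring fit matches the outer rim and bore, so the seat is at (0.5517,-0.2852). I'll return to the heavier weight on the right pan.

```bash
python3 -m inch '[0,0,40,0,0,0,100, 0,0,55,0,0,0,100, 20,36,62,0,0,0,100, 40,72,62,0,0,0,100, 60,106,62,0,0,0,100, 80,140,62,0,0,0,100,102,177,62,0,0,0,100, 102,177,62,0,0,0,100]'
python3 -m inch '[0,0,0,0,0,0,100,0,0,0,0,0,0,100,0,0,0,0,0,0,100]'
python3 - <<'E'
from h import *
o=bot.get_obs();im=bot.camera("wrist");print(o["eef_pos"],o["ft_force"])
for r in bot.spot_point("wrist","weight_a")[:2]: print(np.round(r["uv"],1),round(r["confidence"],2),won(o,r["uv"],.082).round(4))
for r in bot.silhouettes("wrist","weight_a")[:2]:
    m=r["mask"];s=cv2.cvtColor(im,cv2.COLOR_BGR2HSV)[...,1]
    v,u=np.where(m&(s<90))
    if len(u): print("stem px",len(u),u.min(),u.max(),v.min(),v.max(),won(o,[u.mean(),v.mean()],.082+.06))
E
```

```text
clock: 17.63
eef_pos: [0.66, -0.0997, 0.2326]
tool_rot: [0.186, 0.983, 0.002, 0.001]
ft_force: [-1.2, -0.7, 0.4]
grip_width: 0.0854
grasp_force: 0.0
clock: 17.88
eef_pos: [0.6565, -0.1082, 0.2331]
tool_rot: [0.19, 0.982, -0.0, -0.0]
ft_force: [0.4, -0.4, 0.1]
grip_width: 0.0853
grasp_force: 0.0
[ 0.65646802 -0.10815049  0.23313106] [ 0.44555455 -0.44541735  0.09015401]
[591.8  26. ] 0.64 [0.6085 0.1486 0.082 ]
[327.3 188.2] 0.57 [ 0.6562 -0.106   0.082 ]
stem px 502 564 639 0 57 [0.60663876 0.11646157 0.142     ]
stem px 733 302 351 169 225 [ 0.65383217 -0.10652173  0.142     ]
```

```bash
python3 -m inch '[0,1,-35,0,0,0,100, 0,1,-65,0,0,0,100, 0,1,-80,0,0,0,100, 0,1,-85,0,0,0,30, 0,1,-85,0,0,0,30, 0,1,-85,0,0,0,30, 0,1,-85,0,0,0,30, 0,1,-85,0,0,0,30]'
python3 -m inch '[0,0,0,0,0,0,0, 0,0,0,0,0,0,0, 0,0,1,0,0,0,0, 0,0,2,0,0,0,0, 0,0,2,0,0,0,0]'
```

```text
clock: 18.7
eef_pos: [0.6582, -0.1064, 0.1504]
tool_rot: [0.19, 0.982, 0.0, 0.002]
ft_force: [-0.3, 0.0, 0.8]
grip_width: 0.0265
grasp_force: 0.0
clock: 19.12
eef_pos: [0.6574, -0.1062, 0.1503]
tool_rot: [0.19, 0.982, -0.0, 0.0]
ft_force: [1.4, -1.3, -0.6]
grip_width: 0.0167
grasp_force: 58.5
```

```bash
python3 -m inch '[0,0,10,0,0,0,0, 0,0,25,0,0,0,0, 0,0,50,0,0,0,0, 0,0,65,0,0,0,0, -20,-34,65,0,0,0,0, -40,-68,60,0,0,0,0, -60,-102,50,0,0,0,0, -80,-136,30,0,0,0,0]'
python3 -m inch '[-10,-18,-10,0,0,0,0, -22,-38,-25,0,0,0,0, -26,-43,-45,0,0,0,0, -26,-43,-50,0,0,0,0, -26,-43,-50,0,0,0,0, -26,-43,-50,0,0,0,0, -26,-43,-50,0,0,0,0]'
python3 - <<'E'
from h import *
o=bot.get_obs();print(o["eef_pos"],o["ft_force"])
w=bot.camera("wrist");cv2.imwrite("pics/w9.png",w)
a=bot.camera("side")[190:360,250:450];b=bot.camera("scene")[150:320,120:320]
cv2.imwrite("pics/v9.png",np.vstack([cv2.resize(np.hstack([a,b]),(800,340)),cv2.resize(w[60:260,160:480],(400,250)).repeat(1,0) if 0 else np.hstack([cv2.resize(w[80:280,180:480],(375,250)),np.zeros((250,425,3),np.uint8)])]))
E
```

```text
clock: 19.78
eef_pos: [0.5779, -0.2411, 0.183]
tool_rot: [0.189, 0.982, -0.0, 0.001]
ft_force: [1.1, -0.8, -4.1]
grip_width: 0.0159
grasp_force: 59.2
clock: 20.37
eef_pos: [0.5535, -0.2822, 0.1325]
tool_rot: [0.189, 0.982, -0.0, 0.001]
ft_force: [0.6, 0.7, -3.5]
grip_width: 0.0157
grasp_force: 59.3
[ 0.55348399 -0.28224946  0.13249367] [ 0.63901854  0.65354108 -3.465799  ]
```

View pics/v9.png

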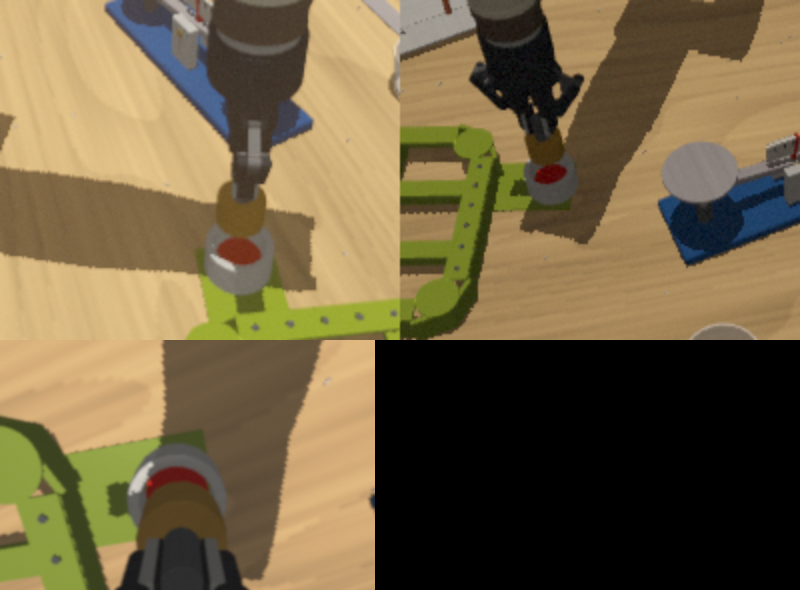

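The three crops show the weight upright and hovering just over the ring, ready to go in. I'll cross-check the alignment numerically with the fixed cameras.

```bash
cat > chk.py <<'E'
from h import *
from scipy.optimize import minimize
o=bot.get_obs();R=Ro.from_quat(o["tool_rot"]).as_matrix();e=o["eef_pos"];print(e)
th=np.linspace(0,2*np.pi,72,endpoint=False)
def P(c,p): return np.array([proj(c,q) for q in p])
def circ(x,y,r,z): return np.c_[x+r*np.cos(th),y+r*np.sin(th),np.full(72,z)]
for c in("scene","side"):
    lab=cv2.cvtColor(cv2.imread(f"pics/{c}0.png"),cv2.COLOR_BGR2LAB).astype(np.float32)
    def samp(x,r):
        p=P(c,circ(x[0],x[1],r,.038)).astype(np.float32);return cv2.remap(lab,p[None,:,0],p[None,:,1],1)[0]
    def cost(x):
        a,b,d,f=[samp(x,r) for r in(.0295,.0355,.0265,.0205)]
        return -(np.minimum(np.linalg.norm((a-b)[:,1:],axis=1),25)+np.minimum(np.linalg.norm((d-f)[:,1:],axis=1),25)).sum()
    g=[np.array([.555+i,-.285+j]) for i in np.arange(-.012,.0121,.0015) for j in np.arange(-.012,.0121,.0015)]
    b=min(g,key=cost);b=minimize(cost,b,method="Nelder-Mead",options=dict(initial_simplex=[b,b+[.001,0],b+[0,.001]])).x
    # held puck: visible brass centroid vs rendered puck
    im=bot.camera(c);h=cv2.cvtColor(im,cv2.COLOR_BGR2HSV)
    s=bot.silhouettes(c,"weight_a");pu=proj(c,[e[0],e[1],e[2]-.05])
    s=[r for r in s if np.hypot(*(np.array(r["uv"])-pu))<25]
    foot=e[2]-.0683
    pts=np.vstack([circ(e[0],e[1],.022,foot+.004),circ(e[0],e[1],.018,foot),circ(e[0],e[1],.022,foot+.034)])
    m=np.zeros((400,640),np.uint8);cv2.fillConvexPoly(m,cv2.convexHull((P(c,pts)*16).astype(np.int32)),1,shift=4)
    v,u=np.where(m);pred=(u.min(),u.max(),v.max(),u.mean(),v.mean())
    br=(h[...,0]>12)&(h[...,0]<28)&(h[...,1]>130)
    print(c,"seat fit",b.round(4),"pred puck",np.round(pred,1))
    for r in s[:1]:
        for mm in(r["mask"],r["mask"]&br):
            v,u=np.where(mm);print("  obs",round(r["confidence"],2),u.min(),u.max(),v.max(),u.mean().round(1),v.mean().round(1),len(u),m.sum())
    print("  px per 5mm x,y:",proj(c,e+[.005,0,0])-proj(c,e),proj(c,e+[0,.005,0])-proj(c,e))
E
python3 chk.py
```

```text
[ 0.55341288 -0.28246411  0.13265725]Traceback (most recent call last):
  File "chk.py", line 15, in <module>
    b=min(g,key=cost);b=minimize(cost,b,method="Nelder-Mead",options=dict(initial_simplex=[b,b+[.001,0],b+[0,.001]])).x
  File "chk.py", line 12, in cost
    a,b,d,f=[samp(x,r) for r in(.0295,.0355,.0265,.0205)]
             ~~~~^^^^^
  File "chk.py", line 10, in samp
    p=P(c,circ(x[0],x[1],r,.038)).astype(np.float32);return cv2.remap(lab,p[None,:,0],p[None,:,1],1)[0]
      ~^^^^^^^^^^^^^^^^^^^^^^^^^^
  File "chk.py", line 5, in P
    def P(c,p): return np.array([proj(c,q) for q in p])
                                 ~~~~^^^^^
  File "h.py", line 14, in proj
    i=bot.camera_info(cam);K=np.array(i["intrinsics"]);T=np.array(i["camera_from_world"])
ValueError: time passes only in moves, steps and waits
```

```bash
sed -i 's/^from workcell import bot/from workcell import bot\nimport functools\ninfo=functools.lru_cache(None)(bot.camera_info)/; s/i=bot.camera_info(\([^)]*\))/i=info(\1)/' h.py; sed -i 's/bot.camera_info/info/' seat.py
python3 -m inch '[-2,-3,0,0,0,0,0,-2,-3,0,0,0,0,0]'; python3 chk.py
```

```text
clock: 20.68
eef_pos: [0.5503, -0.2863, 0.132]
tool_rot: [0.19, 0.982, -0.0, 0.0]
ft_force: [-0.4, -0.9, -4.0]
grip_width: 0.0156
grasp_force: 59.3
[ 0.55031821 -0.28626753  0.13197449]
scene seat fit [ 0.5567 -0.2865] pred puck [180.  201.  232.  190.6 221. ]
  obs 0.79 181 199 231 189.5 221.5 269 385
  obs 0.79 181 199 231 190.2 223.5 215 385
  px per 5mm x,y: [0.12433648 1.56346935] [ 2.12540706 -0.34695594]
side seat fit [ 0.5542 -0.2877] pred puck [356.  382.  311.  368.9 296. ]
  px per 5mm x,y: [ 2.68587973 -0.67750508] [-1.16426477 -2.06678925]
```

```bash
python3 -m inch '[3,0,-10,0,0,0,0, 3,0,-18,0,0,0,0, 3,0,-22,0,0,0,0, 3,0,-22,0,0,0,0, 3,0,-22,0,0,0,0]'; python3 -m inch '[0,0,-1,0,0,0,0, 0,0,-2,0,0,0,0, 0,0,-3,0,0,0,0, 0,0,-3,0,0,0,0]'
```

```text
clock: 21.3
eef_pos: [0.5526, -0.2857, 0.1083]
tool_rot: [0.19, 0.982, 0.0, -0.001]
ft_force: [-0.4, 0.0, -3.6]
grip_width: 0.0159
grasp_force: 59.3
clock: 21.63
eef_pos: [0.5532, -0.286, 0.1064]
tool_rot: [0.19, 0.982, -0.0, 0.0]
ft_force: [-1.1, -0.3, -4.4]
grip_width: 0.0159
grasp_force: 59.3
```

```bash
python3 -m inch '[0,0,-1,0,0,0,0, 0,0,-2,0,0,0,0, 0,0,-2,0,0,0,0]'
```

```text
clock: 21.88
eef_pos: [0.553, -0.286, 0.1042]
tool_rot: [0.19, 0.982, 0.0, -0.0]
ft_force: [-0.6, 0.6, -4.4]
grip_width: 0.0161
grasp_force: 59.3
```

```bash
python3 -m inch '[0,0,-1,0,0,0,0, 0,0,-2,0,0,0,0, 0,0,-2,0,0,0,0]'; python3 -m inch '[0,0,-1,0,0,0,0, 0,0,-2,0,0,0,0, 0,0,-2,0,0,0,0]'
```

```text
clock: 22.13
eef_pos: [0.553, -0.286, 0.1021]
tool_rot: [0.19, 0.982, 0.0, -0.0]
ft_force: [-0.4, -0.7, -5.1]
grip_width: 0.0162
grasp_force: 59.3
clock: 22.38
eef_pos: [0.553, -0.286, 0.1001]
tool_rot: [0.19, 0.982, 0.0, -0.0]
ft_force: [-0.3, -0.0, -3.7]
grip_width: 0.0163
grasp_force: 59.3
```

```bash
python3 -m inch '[0,0,-1,0,0,0,0, 0,0,-2,0,0,0,0, 0,0,-2,0,0,0,0]'
```

```text
clock: 22.63
eef_pos: [0.553, -0.286, 0.0981]
tool_rot: [0.19, 0.982, 0.0, -0.0]
ft_force: [-0.5, 0.5, -3.8]
grip_width: 0.0157
grasp_force: 59.3
```

```bash
python3 -m inch '[0,0,-1,0,0,0,0, 0,0,-2,0,0,0,0, 0,0,-2,0,0,0,0]'; python3 -m inch '[0,0,-1,0,0,0,0, 0,0,-2,0,0,0,0, 0,0,-2,0,0,0,0]'
```

```text
clock: 22.88
eef_pos: [0.553, -0.286, 0.0961]
tool_rot: [0.19, 0.982, 0.0, -0.0]
ft_force: [0.3, 0.7, -4.0]
grip_width: 0.0158
grasp_force: 59.3
clock: 23.13
eef_pos: [0.553, -0.286, 0.0941]
tool_rot: [0.19, 0.982, 0.0, -0.0]
ft_force: [0.3, 0.8, -3.8]
grip_width: 0.0161
grasp_force: 59.3
```

```bash
python3 -m inch '[0,0,-1,0,0,0,0, 0,0,-2,0,0,0,0, 0,0,-2,0,0,0,0]'; python3 -m inch '[0,0,-1,0,0,0,0, 0,0,-1,0,0,0,0]'
```

```text
clock: 23.38
eef_pos: [0.553, -0.286, 0.0921]
tool_rot: [0.19, 0.982, 0.0, -0.0]
ft_force: [-0.1, 0.7, -4.5]
grip_width: 0.0159
grasp_force: 59.3
clock: 23.55
eef_pos: [0.5531, -0.286, 0.0911]
tool_rot: [0.19, 0.982, 0.0, -0.0]
ft_force: [0.4, 0.2, -3.6]
grip_width: 0.0157
grasp_force: 59.3
```

```bash
python3 -m inch '[0,0,-1,0,0,0,0, 0,0,-1,0,0,0,0]'; python3 -m inch '[0,0,-1,0,0,0,0, 0,0,-1,0,0,0,0]'
```

```text
clock: 23.72
eef_pos: [0.5531, -0.286, 0.0902]
tool_rot: [0.19, 0.982, 0.0, -0.0]
ft_force: [-0.0, -0.5, -4.6]
grip_width: 0.0156
grasp_force: 59.3
clock: 23.88
eef_pos: [0.5531, -0.286, 0.0892]
tool_rot: [0.19, 0.982, 0.0, -0.0]
ft_force: [-0.3, -0.2, -3.5]
grip_width: 0.0158
grasp_force: 59.3
```

```bash
python3 -m inch '[0,0,-1,0,0,0,0, 0,0,-1,0,0,0,0]'; python3 -m inch '[0,0,-1,0,0,0,0, 0,0,-1,0,0,0,0]'
```

```text
clock: 24.05
eef_pos: [0.5531, -0.286, 0.0882]
tool_rot: [0.19, 0.982, 0.0, -0.0]
ft_force: [-0.3, -1.0, -4.6]
grip_width: 0.0161
grasp_force: 59.3
clock: 24.22
eef_pos: [0.5531, -0.286, 0.0871]
tool_rot: [0.19, 0.982, 0.0, -0.0]
ft_force: [0.3, 0.2, -3.6]
grip_width: 0.0161
grasp_force: 59.3
```

```bash
python3 -m inch '[0,0,-1,0,0,0,0, 0,0,-1,0,0,0,0]'; python3 -m inch '[0,0,-1,0,0,0,0, 0,0,-1,0,0,0,0]'
```

```text
clock: 24.38
eef_pos: [0.5532, -0.2861, 0.0867]
tool_rot: [0.19, 0.982, -0.0, 0.0]
ft_force: [-0.9, 0.9, -2.1]
grip_width: 0.0161
grasp_force: 59.7
clock: 24.55
eef_pos: [0.5533, -0.2861, 0.0859]
tool_rot: [0.19, 0.982, -0.0, 0.0]
ft_force: [-1.9, 1.1, 0.6]
grip_width: 0.0159
grasp_force: 59.8
```

```bash
python3 -m inch '[0,0,-1,0,0,0,0, 0,0,-1,0,0,0,0]'; python3 -m inch '[0,0,-1,0,0,0,0, 0,0,-1,0,0,0,0]'
```

```text
clock: 24.72
eef_pos: [0.5533, -0.2861, 0.0847]
tool_rot: [0.19, 0.982, -0.0, 0.0]
ft_force: [-0.7, 1.2, 0.5]
grip_width: 0.0156
grasp_force: 59.8
clock: 24.88
eef_pos: [0.5532, -0.2861, 0.0834]
tool_rot: [0.19, 0.982, -0.0, 0.0]
ft_force: [-1.6, 0.2, 1.1]
grip_width: 0.0158
grasp_force: 59.8
```

```bash
python3 -m inch '[0,0,-1,0,0,0,0, 0,0,-1,0,0,0,0]'; python3 -m inch '[0,0,-1,0,0,0,0, 0,0,-1,0,0,0,0]'
```

```text
clock: 25.05
eef_pos: [0.5532, -0.2861, 0.0822]
tool_rot: [0.19, 0.982, -0.0, 0.0]
ft_force: [-0.5, 0.6, 1.5]
grip_width: 0.0158
grasp_force: 59.8
clock: 25.22
eef_pos: [0.5532, -0.2861, 0.0811]
tool_rot: [0.19, 0.982, -0.0, 0.0]
ft_force: [-0.7, 0.4, 0.6]
grip_width: 0.016
grasp_force: 59.8
```

```bash
python3 -m inch '[0,0,-1,0,0,0,0, 0,0,-1,0,0,0,0]'
```

```text
clock: 25.38
eef_pos: [0.5532, -0.2861, 0.0803]
tool_rot: [0.19, 0.982, -0.0, 0.0]
ft_force: [-1.1, 1.1, 1.1]
grip_width: 0.0158
grasp_force: 60.0
```

```bash
python3 -m inch '[0,0,-1,0,0,0,0, 0,0,-1,0,0,0,0]'
```

```text
clock: 25.55
eef_pos: [0.5533, -0.2862, 0.0802]
tool_rot: [0.19, 0.982, -0.0, 0.0]
ft_force: [-1.9, 1.1, 6.2]
grip_width: 0.0158
grasp_force: 60.4
```

```bash
python3 -m inch '[0,0,-1,0,0,0,0, 0,0,-1,0,0,0,0, 0,0,-1,0,0,0,0]'
```

```text
clock: 25.8
eef_pos: [0.5535, -0.2862, 0.0802]
tool_rot: [0.19, 0.982, -0.0, 0.001]
ft_force: [-3.4, 1.6, 10.6]
grip_width: 0.0157
grasp_force: 60.9
```

```bash
python3 -m inch '[0,0,-0.5,0,0,0,0, 0,0,-0.5,0,0,0,0, 0,0,-0.5,0,0,0,0]'
```

```text
clock: 26.05
eef_pos: [0.5535, -0.2862, 0.0802]
tool_rot: [0.19, 0.982, -0.0, 0.001]
ft_force: [-4.1, 2.5, 11.7]
grip_width: 0.0158
grasp_force: 61.1
```

```bash
python3 -m inch '[0,0,-1,0,0,0,0, 0,0,-1,0,0,0,0, 0,0,-1,0,0,0,0, 0,0,-1,0,0,0,0,0,0,-1,0,0,0,0]'
```

```text
clock: 26.47
eef_pos: [0.5536, -0.2863, 0.0801]
tool_rot: [0.19, 0.982, -0.0, 0.001]
ft_force: [-5.9, 2.8, 17.0]
grip_width: 0.0163
grasp_force: 61.6
```

Total is about 21 N with the pad solidly on its stop. I'll ease off, release and retreat straight up.

```bash
python3 -m inch '[0,0,1.5,0,0,0,0, 0,0,3,0,0,0,0, 0,0,3,0,0,0,0, 0,0,3,0,0,0,0]'; python3 -m inch '[0,0,0,0,0,0,100, 0,0,0,0,0,0,100, 0,0,0,0,0,0,100, 0,0,0,0,0,0,100, 0,0,0,0,0,0,100,0,0,0,0,0,0,100, 0,0,30,0,0,0,100, 0,0,60,0,0,0,100]'
python3 -m inch '[0,0,40,0,0,0,100, 0,0,80,0,0,0,100, -60,0,80,0,0,0,100, -90,0,80,0,0,0,100, -90,0,80,0,0,0,100, -90,0,80,0,0,0,100, -90,0,80,0,0,0,100]'
python3 - <<'E'
from h import *
for c in("scene","side"):
    im=bot.camera(c);print(needle(im,c))
    for r in bot.spot_point(c,"weight_a")[:3]: print(c,np.round(r["uv"],1),round(r["confidence"],2),"z12",onz(c,r["uv"],.012).round(4),"z82",onz(c,r["uv"],.082).round(4))
o=bot.get_obs();bot.camera("wrist");print(o["eef_pos"])
for r in bot.spot_point("wrist","weight_a")[:3]: print(np.round(r["uv"],1),round(r["confidence"],2),won(o,r["uv"],.012).round(4))
E
```

```text
clock: 26.8
eef_pos: [0.5533, -0.2862, 0.0802]
tool_rot: [0.19, 0.982, -0.0, 0.0]
ft_force: [-2.7, -0.2, 5.6]
grip_width: 0.0157
grasp_force: 60.1
clock: 27.47
eef_pos: [0.5514, -0.2851, 0.1379]
tool_rot: [0.19, 0.982, 0.001, -0.003]
ft_force: [0.7, -0.2, -0.3]
grip_width: 0.0851
grasp_force: 0.0
clock: 28.05
eef_pos: [0.4632, -0.2863, 0.2203]
tool_rot: [0.19, 0.982, -0.0, 0.001]
ft_force: [1.1, -0.4, 0.0]
grip_width: 0.0853
grasp_force: 0.0
(19, np.float64(-0.149), array([317.57894737, 222.42105263]))
scene [358.7 212.2] 0.71 z12 [0.5564 0.1442 0.012 ] z82 [0.6121 0.1239 0.082 ]
scene [196.5 238.9] 0.6 z12 [ 0.5521 -0.2843  0.012 ] z82 [ 0.6081 -0.2764  0.082 ]
(6, np.float64(0.294), array([349.16666667, 199.16666667]))
side [369.6 316.5] 0.74 z12 [ 0.5594 -0.2798  0.012 ] z82 [ 0.5341 -0.3272  0.082 ]
[ 0.46447053 -0.28619032  0.21970359]
[352.2 241.4] 0.94 [ 0.5555 -0.2863  0.012 ]
```

```bash
python3 -c "
from workcell import bot
print(bot.job_done())"
```

```text
the job is handed in; nothing more can be done
None
```

The job is handed in (no verdict came back): the right pan sank, so the weight on it was the heavier, and it now stands in the seat, pressed with about 21 N until the pad hit its stop, while the lighter one still stands on the left pan.

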